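Put the wire-bending formers back on their own pads and set the jig gauge

ROBOT

A 6-joint arm with a two-finger parallel gripper is mounted at the origin on the work surface. World frame = base frame: x ahead of the robot, y to its left, z up, the work surface at z = 0. Lengths are in mm, angles in rad, forces in N, time in s.
With the tool pointing down it reaches from about 375 to 975 mm from the base axis. Payload 3.8 kg.
Tool frame: the origin (TCP) lies midway between the tips of the shut fingers; the grasp point (between the pads) lies 19 mm behind it; z points along the fingers, y is the line along which they close (so a half turn about z gives the same grasp; the last joint's range is limited). The gripper opens to 88 mm and grips with 3 to 60 N. Pads are 18 mm wide; open, the fingers measure 123 mm over their backs; the gripper's body (75 mm by 187 mm) begins 45 mm behind the grasp point.
Start: joints at [-1.321, 0.264, 1.604, -0, 1.274, -0.037], TCP at [190.942, -647.425, 238.706] pointing down, gripper open.
Joint ranges: [-2.63, 2.63], [-0.94, 2.18], [0.31, 2.57], [-1.31, 4.45], [0, 2.66], [-2.55, 2.55]. Speed limits (rad/s): [2.57, 2.57, 3.14, 3.14, 3.14, 3.14].

INTERFACE

Orientations are given as [roll, pitch, yaw] about the fixed x, y, z axes, in that order (R = Rz(yaw) Ry(pitch) Rx(roll)).
In Python, from rig import arm, viewer gives the robot as it stands.
- The arm moves only by the tool servo_tool, never from a script. Its argument "targets" is a list of rows, each an object with "translation": the shift along the tool's x, y, z in mm, a list of three; "roll": the turn about the tool's z in rad; "claw": the opening in per cent of the stroke, from 0 (shut) to 100 (fully open). A call has 1 to 5 rows; each row shifts and turns the commanded pose from where the row before left it, along the tool's axes as they then stand; what a row does not reach is not made up. A row lasts 1/10 s, in which the tool goes at most 50 mm and 8.59 degrees, less where a joint would pass 70% of its speed; a pose out of reach is approached as far as the arm can. A call is refused whole if a number of a shift passes 50 or a number of a turn 0.15, either way. A call with a gripper value outside its range is refused whole. The fingers move at their own pace and stop on an object; the grip force is fixed at half the most. Time passes only in rows, so rows that do not move let the fingers close. It gives the time, the measured TCP pose, the force, the opening and the grip force at its end, in the units of the state.
- arm.state(): the state, without advancing time (a new reading comes with each control period).
- viewer.camera(name): name is "scene" or "top" or "wrist"; returns a dict with "image" (400x640x3 uint8, red, green, blue), "fx", "fy", "cx", "cy" (pixels), "k1" (the pictures are not rectified: a ray, as slopes to the right and down, at radius r is drawn at 1 + k1 r^2 times it, then the intrinsics apply), "T" (4x4, takes a point from camera to world coordinates); the wrist camera has in their place "hand_eye" (4x4, takes a point from camera to tool coordinates, whose origin is the TCP and whose axes are the flange's). Camera axes: x right, y up, looking along -z (the intrinsics and any distortion apply to the point x, -y, -z); pixel columns grow to the right and rows downward; lengths in mm; the calibration is good to about 2 mm. A picture is of the moment at which its call begins: read the wrist's pose just before it. There is no depth.
- arm.sign_off(): hands the job in; it is judged then, once.
Trained networks look in a picture, given as the dict that the camera call returned (one of the last four; its "shot" number tells which), for a name from the list of things; names that differ only in an ending like _2 or _b are one class to them, and where a whole thing is asked for, a point or a joint stands for the part that bears it (a point fixed in the world has none). Each returns a list of dicts, best first, with "conf" (0 to 1); they miss things now and then, are a little off and sometimes report something else, mostly with a low value. They report only what shows in the picture. A call takes as long as a camera call. They do not tell look-alikes from the thing itself.
- viewer.find_in(picture, target): "location" ([x, y, z] in mm, in the coordinates of the camera as it stood for that picture, good to about 4 mm: the middle of the surface that is visible of it).
- viewer.place_of(picture, target): "location" ([x, y, z] in mm, in the coordinates of the camera as it stood for that picture, good to about 4 mm: a listed point, or the origin of a listed thing).
The state is a dict: "clock": time; "joints": joint angles; "qvel": joint speeds; "tau": joint torques, N m; "ee_pos": TCP position; "tcp_rot": TCP orientation; "contact_force": force on the tool from outside, world axes, zero at the start; "wrist_torque": the same for the moment, N m; "finger_gap": opening from 0.0 (shut) to 1.0 (fully open); "finger_force": force on a finger pad.
Only numpy, scipy, OpenCV 4.12 (cv2) and the standard library are available. Lean on these libraries where they do the work, as an engineer would, in place of code of your own. Each camera call takes 0.05 s, during which the arm holds its last target. There are 200 camera calls.

TASK

The three wire-bending formers were put away on each other's pads: move each one to the middle of the pad that has its own outline (round on round, square on square, triangle on triangle; turned any way), using the bare steel plate or any other clear spot to park one meanwhile. To make the bench ready, also push the loose gauge block upright into the gap between the two cheeks of the soldering jig, midway along the cheeks and fully down. Let nothing of this tip over on the way, and leave the finished miniature rickshaw where it stands.

Things in the scene. Friction and masses are not known exactly. Their poses are not given: they have to be found in the camera images.
- former_round: Round former: pale wooden disc, 54 mm diameter, 30 mm thick, with a shallow groove round its side. On top stands a steel grip post, 24 mm diameter, 40 mm tall, on the centre line (post from 30 to 70 mm above the underside; whole former 70 mm tall). Loose, 0.17 to 0.30 kg. Origin: centre of the underside, on the post's axis; z up the post.
- former_square: Square former: pale wooden block, 48 x 48 mm, 30 mm thick, with a shallow groove round its side. On top stands a steel grip post, 24 mm diameter, 40 mm tall, on the centre line (post from 30 to 70 mm above the underside; whole former 70 mm tall). Loose, 0.17 to 0.30 kg. Origin: centre of the underside, on the post's axis; z up the post.
- former_triangle: Triangular former: pale wooden block, equilateral, sides 76 mm, 30 mm thick, one corner towards its own +x, with a shallow groove round its side. On top stands a steel grip post, 24 mm diameter, 40 mm tall, on the centre line (post from 30 to 70 mm above the underside; whole former 70 mm tall). Loose, 0.17 to 0.30 kg. Origin: centre of the underside, on the post's axis; z up the post. The axis passes through the triangle's centroid.
- pad_round: Round pad, 88 mm diameter. Dark wood, 8 mm thick, fixed to the bench, turned any way. Origin: centre of its underside on the bench, so its top is 8 mm above it; z up. At every start a former of another shape stands on it.
- pad_square: Square pad, 88 x 88 mm. Dark wood, 8 mm thick, fixed to the bench, turned any way. Origin: centre of its underside on the bench, so its top is 8 mm above it; z up. At every start a former of another shape stands on it.
- pad_triangle: Triangular pad, equilateral, sides 120 mm, one corner towards its own +x, origin at the centroid. Dark wood, 8 mm thick, fixed to the bench, turned any way. Origin: centre of its underside on the bench, so its top is 8 mm above it; z up. At every start a former of another shape stands on it.
- plate: Bare steel plate, 110 x 100 mm (x, y), 4 mm thick, fixed to the bench, empty at the start: a free spot for parking. Origin: centre of its underside; its top is 4 mm above the bench.
- gauge: Gauge block: plain aluminium block standing loose and upright on the bench, 40 mm long (its x), 18 mm thick (its y), 60 mm tall (its z), 0.09 to 0.16 kg. Origin: centre of its underside.
- jig: Soldering jig, fixed: dark steel base plate 80 x 96 mm (x, y), 6 mm thick, with two aluminium cheeks 50 mm long (along x) that leave a gap 24 mm wide (across y), open above and at both ends. Above 24 mm the mouth flares to 45 mm wide at the cheeks' top, 35 mm above the bench. Origin: centre of the base's underside, under the middle of the gap; x runs along the gap. Gauge home: its underside 6 mm above the bench.
- rickshaw: Finished miniature three-wheeled cycle rickshaw with a red seat and roof, standing loose on the bench, about 105 x 55 mm, 83 mm tall, light (0.12 kg). Not to be disturbed. Origin: on the bench under its middle; front wheel towards its own -x.
Not all that is in view belongs to the job. Leave any blue look-alike of the pad_triangle alone.

How it is judged:
By the outcome, as a careful person would: the job done as asked, in the order asked, and still so for the second after the job is handed in, with the robot touching nothing.
It also fails if it takes over 112 s, if anything falls off the work surface, if the arm or the gripper's body presses on something with over 40 N, if the wrist force passes 120 N, or if a joint passes its speed limit or range.

## Working session

There is one attempt and no reset: what is moved stays moved. The work goes in short steps, Python scripts to look and compute and a tool call to move; the robot and the scene stay as the last step left them, time stands still between calls to the robot, and variables do not carry over. Pictures are saved under pics/ and viewed, at most 14 in all, crops included, and the job is handed in when it is done.

Besides the shell and the picture viewer there is one more tool, called after "Call:" as name(argument=value, ...), one argument or row to a line, values as JSON. servo_tool: Moves the arm, as the interface text tells. Its arguments: {"type":"object","properties":{"targets":{"type":"array","items":{"type":"object","properties":{"translation":{"type":"array","items":{"type":"number"}},"roll":{"type":"number"},"claw":{"type":"number"}}}}},"required":["targets"]}

```bash
mkdir -p pics; ls
cat > h.py <<'E'
import numpy as np, cv2
from rig import arm, viewer
N=['former_round','former_square','former_triangle','pad_round','pad_square','pad_triangle','plate','gauge','jig','rickshaw']
def save(p,f): cv2.imwrite('pics/'+f,p['image'][:,:,::-1])
def w(T,l): return (np.asarray(T)@np.r_[l,1])[:3]
def proj(p,T,X):
    c=np.linalg.inv(T)@np.r_[X,1]; a=np.array([c[0],-c[1]])/-c[2]; a=a*(1+p['k1']*(a@a))
    return np.array([p['fx']*a[0]+p['cx'],p['fy']*a[1]+p['cy']])
def unproj(p,T,u,v,z):
    d=np.array([(u-p['cx'])/p['fx'],(v-p['cy'])/p['fy']]); a=d.copy()
    for _ in range(20): a=d/(1+p['k1']*(a@a))
    r=np.asarray(T)[:3,:3]@np.array([a[0],-a[1],-1]); o=np.asarray(T)[:3,3]
    return o+r*(z-o[2])/r[2]
E
python3 - <<'E'
from h import *
s=arm.state();print(s)
for n in ['top','scene']:
    p=viewer.camera(n);save(p,n+'0.png');T=np.array(p['T']);print(n,T.round(2).tolist(),p['fx'],p['k1'])
    for k in N:
        for d in viewer.place_of(p,k)[:3]:
            X=w(T,d['location']);print(k,round(d['conf'],2),X.round(0),proj(p,T,X).round(0))
E
```

```text
pics
{'clock': 0.0, 'joints': array([-1.32089383e+00,  2.64768205e-01,  1.60533168e+00, -2.70477963e-06,
        1.27373080e+00, -3.68702036e-02]), 'qvel': array([-2.19913357e-05, -1.95898967e-03, -7.12594902e-04, -1.85560681e-04,
        6.34566208e-06,  2.47105472e-04]), 'tau': array([ 1.59286970e-03, -5.02110565e+01, -3.56876457e+01,  7.28207384e-02,
        2.95461353e-02, -1.88833583e-04]), 'ee_pos': array([ 190.77184615, -646.7470999 ,  237.40073392]), 'tcp_rot': array([-3.13935605e+00, -7.99151950e-05,  2.86773405e-01]), 'contact_force': array([-0.6092192 , -0.02505372, -0.63261255]), 'wrist_torque': array([-0.05887954,  0.03154979,  0.0287641 ]), 'finger_force': 0.0, 'finger_gap': 0.9983084653337994}
top [[0.02, 1.0, -0.09, 326.67], [-1.0, 0.02, 0.01, 10.38], [0.01, 0.09, 1.0, 899.33], [0.0, 0.0, 0.0, 1.0]] 365.07095630608444 -0.027119329724580657
former_round 0.89 [472. 271.   5.] [212. 168.]
former_square 0.26 [ 624. -251.    4.] [421. 114.]
former_triangle 0.76 [ 634. -110.    4.] [366. 109.]
pad_round 0.78 [474.  74.  -1.] [291. 170.]
pad_square 0.9 [ 637. -109.   -3.] [3
[... 392 characters left out ...]
[0.81, -0.37, 0.46, 499.18], [0.02, 0.79, 0.62, 680.41], [0.0, 0.0, 0.0, 1.0]] 402.7984956722034 -0.06979394728215067
former_round 0.73 [477. 267.   6.] [391. 266.]
former_square 0.9 [475.  80.   6.] [325. 231.]
former_triangle 0.6 [ 636. -107.    5.] [223. 236.]
pad_round 0.63 [475. 265.   4.] [391. 265.]
pad_round 0.56 [480.  81.  -1.] [324. 235.]
pad_square 0.9 [ 642. -102.   -1.] [223. 240.]
pad_triangle 0.58 [195. 280.  -2.] [445. 208.]
pad_triangle 0.56 [475. 268.  -0.] [391. 267.]
plate 0.8 [469. -90.  -0.] [274. 206.]
gauge 0.8 [ 625. -253.    2.] [188. 211.]
jig 0.79 [633. 286.   1.] [361. 318.]
rickshaw 0.72 [634.  76.   2.] [281. 271.]
rickshaw 0.29 [ 634. -107.    8.] [224. 235.]
```

```bash
python3 -c "
import cv2
a=cv2.imread('pics/top0.png')[50:330,150:470];cv2.imwrite('pics/t.png',cv2.resize(a,(686,600),interpolation=3))
a=cv2.imread('pics/scene0.png')[150:350,140:480];cv2.imwrite('pics/s.png',cv2.resize(a,(800,470),interpolation=3))"
```

```text
(no output)
```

View pics/t.png

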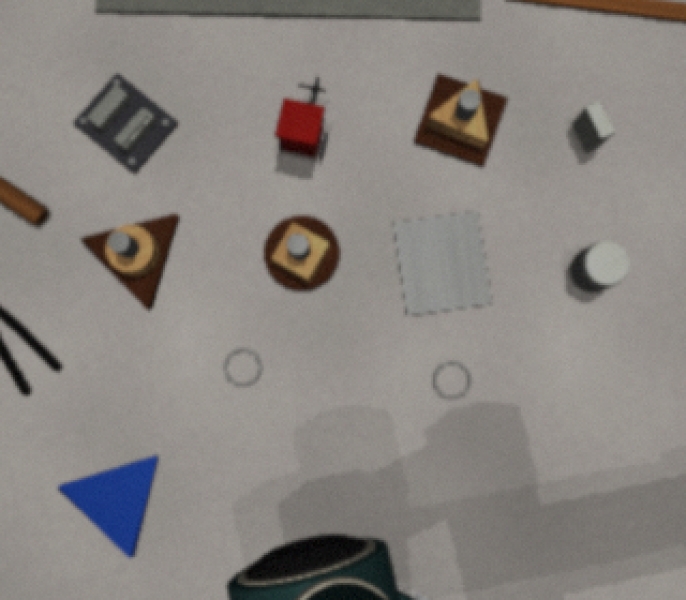

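View pics/s.png

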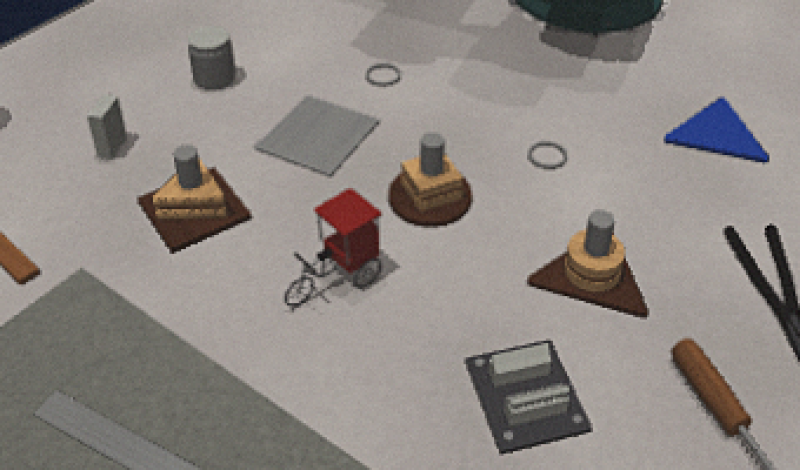

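Top crop: triangle former sits on the square pad (px ~365,108), square on the round pad (~291,170), round on the brown triangular pad (~214,169). There are two triangular pads: brown at px (214,169) and blue at px (204,283). The brown one is dark wood and carries a former, so it is the one meant. The steel plate is at (357,173) and the gauge at (424,110), with a grey cylinder at (432,174) as a distractor. The jig is at (207,107), and the rickshaw stands at (292,108).

```bash
cat >> h.py <<'E'
def hull(p,T,X,r=75,z=8):
    """hull of the brown-pad region round X in world xy"""
    im=cv2.cvtColor(p['image'],cv2.COLOR_RGB2HSV).astype(int)
    m=((im[...,1]>85)&((im[...,0]<22)|(im[...,0]>170))).astype(np.uint8)
    c=proj(p,T,[X[0],X[1],z]); q=proj(p,T,[X[0]+r,X[1],z]); k=np.zeros_like(m)
    cv2.circle(k,tuple(int(v) for v in c),int(np.linalg.norm(q-c)),1,-1); m&=k
    m=cv2.morphologyEx(m,cv2.MORPH_OPEN,np.ones((2,2),np.uint8))
    cs=max(cv2.findContours(m,0,cv2.CHAIN_APPROX_NONE)[0],key=cv2.contourArea)
    h=cv2.convexHull(cs)[:,0,:].astype(float)
    return np.array([unproj(p,T,u,v,z)[:2] for u,v in h],np.float32)
def padfit(P,kind):
    if kind=='round': return cv2.minEnclosingCircle(P)
    if kind=='square': return cv2.minAreaRect(P)
    a,t=cv2.minEnclosingTriangle(P[:,None,:]); t=t[:,0]; return t.mean(0),[np.linalg.norm(t[i]-t[i-1]) for i in range(3)],t.tolist()
E
python3 - <<'E'
from h import *
p=viewer.camera('top');T=np.array(p['T'])
for k,X in [('round',(474,74)),('square',(637,-109)),('triangle',(471,266))]:
    print(k,padfit(hull(p,T,X),k))
E
```

```text
round ((475.01275634765625, 73.23737335205078), 42.25065612792969)
square ((640.4087524414062, -109.57506561279297), (84.49134826660156, 92.66764068603516), 71.65030670166016)
triangle (array([471.1323 , 264.84134], dtype=float32), [np.float32(119.34595), np.float32(112.31268), np.float32(120.22954)], [[516.092041015625, 216.4590301513672], [407.5177307128906, 245.19503784179688], [489.787109375, 332.8699645996094]])
```

Call:
servo_tool(
  targets=[
    {"translation":[0,-50,0],"roll":0.14},
    {"translation":[0,-50,0],"roll":0.14},
    {"translation":[0,-50,0]},
    {"translation":[0,-50,0]},
    {"translation":[0,-50,0]},
  ],
)

```text
invalid input at $.targets[0]: expected keys translation, roll, claw
```

Call:
servo_tool(
  targets=[
    {"translation":[0,-10,0],"roll":0.143,"claw":100},
    {"translation":[0,-20,0],"roll":0.143,"claw":100},
    {"translation":[18,-46,0],"roll":0,"claw":100},
    {"translation":[18,-46,0],"roll":0,"claw":100},
    {"translation":[18,-46,0],"roll":0,"claw":100},
  ],
)

```text
clock: 1.65
ee_pos: [239.3, -478.5, 238.6]
tcp_rot: [-3.142, -0.0, -0.0]
contact_force: [0.3, -0.3, 0.1]
finger_gap: 0.998
finger_force: 0.0
```

Call:
servo_tool(
  targets=[
    {"translation":[18,-46,0],"roll":0,"claw":100},
    {"translation":[18,-46,0],"roll":0,"claw":100},
    {"translation":[18,-46,0],"roll":0,"claw":100},
    {"translation":[18,-46,0],"roll":0,"claw":100},
    {"translation":[18,-46,0],"roll":0,"claw":100},
  ],
)

```text
clock: 2.15
ee_pos: [329.3, -248.2, 239.1]
tcp_rot: [3.141, -0.001, -0.0]
contact_force: [0.4, 0.3, -0.2]
finger_gap: 1.001
finger_force: 0.0
```

Call:
servo_tool(
  targets=[
    {"translation":[18,-46,0],"roll":0,"claw":100},
    {"translation":[18,-46,0],"roll":0,"claw":100},
    {"translation":[18,-46,0],"roll":0,"claw":100},
    {"translation":[18,-46,0],"roll":0,"claw":100},
    {"translation":[18,-46,0],"roll":0,"claw":100},
  ],
)

```text
clock: 2.65
ee_pos: [419.2, -17.8, 239.3]
tcp_rot: [3.141, -0.002, 0.001]
contact_force: [1.8, 0.1, -0.3]
finger_gap: 0.998
finger_force: 0.0
```

Call:
servo_tool(
  targets=[
    {"translation":[26,-46,0],"roll":0,"claw":60},
    {"translation":[26,-46,0],"roll":0,"claw":60},
    {"translation":[0,0,0],"roll":0,"claw":60},
  ],
)

```text
clock: 2.95
ee_pos: [470.0, 72.0, 239.1]
tcp_rot: [-3.14, -0.002, 0.007]
contact_force: [-0.1, 0.5, 0.5]
finger_gap: 0.751
finger_force: 0.0
```

```bash
cat >> h.py <<'E'
from scipy.spatial.transform import Rotation
def wrist():
    s=arm.state();p=viewer.camera('wrist');W=np.eye(4);W[:3,:3]=Rotation.from_euler('xyz',s['tcp_rot']).as_matrix();W[:3,3]=s['ee_pos']
    return p,W@np.array(p['hand_eye']),s
def look(f,names,pads=()):
    p,T,s=wrist();save(p,f);print('tcp',s['ee_pos'].round(1),s['tcp_rot'].round(3),'t',round(s['clock'],2))
    for k in names:
        for d in viewer.place_of(p,k)[:2]:
            X=w(T,d['location']);print(k,round(d['conf'],2),X.round(1),proj(p,T,X).round(0))
    for k,X in pads:
        try: print(k,padfit(hull(p,T,X),k))
        except Exception as e: print(k,e)
    return p,T,s
E
python3 - <<'E'
from h import *
p,T,s=look('w1.png',['former_square','pad_round','rickshaw'],[('round',(475,73))]);print(T.round(2).tolist(),p['fx'])
E
```

```text
tcp [470.   72.  239.1] [-3.14e+00 -2.00e-03  7.00e-03] t 2.95
former_square 0.68 [471.6  72.2   9.5] [321. 170.]
rickshaw 0.96 [629.9  73.   -4.5] [322.  21.]
round ((476.4755859375, 73.1220474243164), 42.72904586791992)
[[0.01, 0.96, 0.27, 539.08], [-1.0, 0.01, -0.0, 71.39], [-0.0, -0.27, 0.96, 384.2], [0.0, 0.0, 0.0, 1.0]] 324.6374481635456
```

View pics/w1.png

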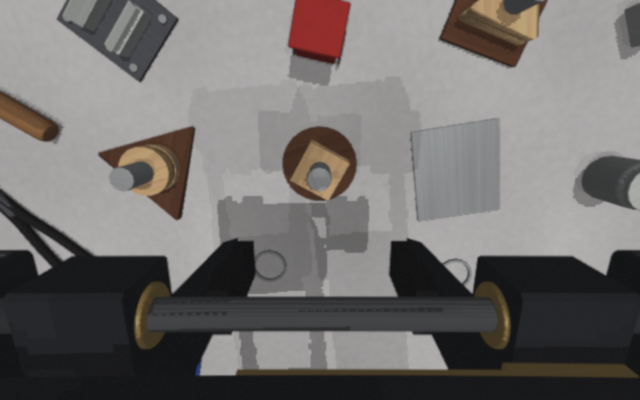

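Wrist view: the square former's post top is near (319,177) on the round pad (centre ~ (319,163)). The round former's post top is at (125,179), and the rickshaw is at (320,28).

Run:
```python
from h import *
p,T,s=wrist()
print(unproj(p,T,319,178,78).round(1),unproj(p,T,123,179,78).round(1))
for k,X in [('triangle',(471,266)),('square',(640,-109))]: print(k,padfit(hull(p,T,X),k))
g=cv2.cvtColor(p['image'],cv2.COLOR_RGB2HSV);print(g[178,300:340,1],g[160:200,319,1])
```

```text
[473.2  68.3  78. ] [472.  255.2  78. ]
triangle (array([468.955  , 268.28543], dtype=float32), [np.float32(126.2519), np.float32(134.72023), np.float32(117.92975)], [[482.7138977050781, 344.71038818359375], [519.0789794921875, 214.99099731445312], [405.0721130371094, 245.15489196777344]])
square ((613.7455444335938, -103.12902069091797), (99.58265686035156, 56.65757369995117), 89.49276733398438)
[ 84  34   2   4   4   4   4   4   4   6   6   6   6   4   6   6   6   4
   6   6   4   6   6   4  24  75  96 100 101 102 100 101 100  96 100 112
 128 128 126 129] [ 72  32   3   4   3   6   5   6   6   6   8   4   6   4   4   4   4   4
   6   4   4   6   4   4   4   6  45  86  99 102 101  99  99  99 100 101
  99  69  24   7]
```

Run:
```python
from h import *
p,T,s=look('w2.png',['former_square','former_round','former_triangle'],[('round',(475,73))])
c=p['image'][130:210,80:400];cv2.imwrite('pics/c2.png',cv2.resize(c,(800,200),interpolation=2)[:,:,::-1])
g=cv2.GaussianBlur(cv2.cvtColor(p['image'],cv2.COLOR_RGB2GRAY),(3,3),0);g=cv2.resize(g[130:220,270:360],None,fx=4,fy=4)
h=cv2.HoughCircles(g,cv2.HOUGH_GRADIENT,1,20,param1=80,param2=15,minRadius=40,maxRadius=60)
for x,y,r in h[0][:3]: print((x/4+270,y/4+130,r/4),unproj(p,T,x/4+270,y/4+130,78).round(1))
```

```text
tcp [467.3  66.2 238.6] [ 3.141e+00  0.000e+00 -1.000e-03] t 3.2
former_square 0.58 [469.   72.6   9.7] [316. 170.]
former_round 0.88 [473.3 264.9   4.4] [151. 165.]
former_triangle 0.63 [ 639.7 -107.5    2.7] [489.   4.]
former_triangle 0.63 [474.4 262.9   6.1] [152. 164.]
round ((476.60186767578125, 73.30074310302734), 42.52708053588867)Traceback (most recent call last):
  File "<stdin>", line 6, in <module>
TypeError: 'NoneType' object is not subscriptable
```

View pics/c2.png

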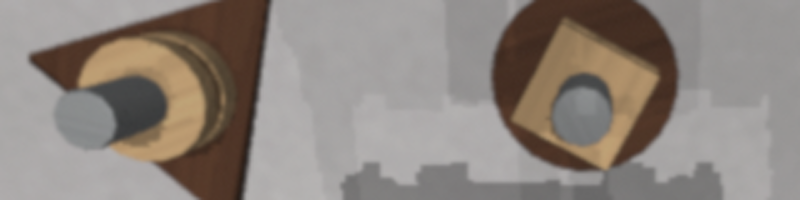

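The crop shows the square former's post top centred at (312.8,174.8) px and the round one's at (114.4,178).

Run:
```python
from h import *
p,T,s=wrist();print(s['ee_pos'])
print(unproj(p,T,312.8,174.8,78).round(1),unproj(p,T,114.4,178,78).round(1))
```

```text
[467.64484306  66.10718729 238.87863659]
[476.7  73.9  78. ] [473.7 263.   78. ]
```

Call:
servo_tool(
  targets=[
    {"translation":[9,-8,0],"roll":0,"claw":60},
    {"translation":[0,0,50],"roll":0,"claw":60},
    {"translation":[0,0,50],"roll":0,"claw":60},
    {"translation":[0,0,30],"roll":0,"claw":60},
    {"translation":[0,0,0],"roll":0,"claw":60},
  ],
)

```text
clock: 3.95
ee_pos: [472.9, 75.0, 103.8]
tcp_rot: [3.141, 0.01, 0.001]
contact_force: [-1.5, 1.0, 0.1]
finger_gap: 0.598
finger_force: 0.0
```

Call:
servo_tool(
  targets=[
    {"translation":[4,0,20],"roll":0,"claw":60},
    {"translation":[0,0,20],"roll":0,"claw":60},
    {"translation":[0,0,15],"roll":0,"claw":60},
    {"translation":[0,0,5],"roll":0,"claw":60},
    {"translation":[0,0,0],"roll":0,"claw":60},
  ],
)

```text
clock: 4.45
ee_pos: [481.9, 75.4, 49.6]
tcp_rot: [-3.141, -0.001, 0.001]
contact_force: [-0.1, 0.5, 0.8]
finger_gap: 0.595
finger_force: 0.0
```

Call:
servo_tool(
  targets=[
    {"translation":[0,0,3],"roll":0,"claw":60},
    {"translation":[0,0,0],"roll":0,"claw":60},
    {"translation":[0,0,0],"roll":0,"claw":60},
  ],
)

```text
clock: 4.75
ee_pos: [481.6, 75.3, 46.5]
tcp_rot: [-3.141, -0.001, 0.001]
contact_force: [0.7, 0.1, 0.0]
finger_gap: 0.603
finger_force: 0.0
```

Call:
servo_tool(
  targets=[
    {"translation":[-5,1,1],"roll":0,"claw":60},
    {"translation":[0,0,0],"roll":0,"claw":10},
    {"translation":[0,0,0],"roll":0,"claw":10},
    {"translation":[0,0,0],"roll":0,"claw":10},
    {"translation":[0,0,0],"roll":0,"claw":10},
  ],
)

```text
clock: 5.25
ee_pos: [476.1, 74.4, 44.8]
tcp_rot: [-3.141, -0.0, 0.001]
contact_force: [-0.5, 0.0, -2.3]
finger_gap: 0.266
finger_force: 30.5
```

Call:
servo_tool(
  targets=[
    {"translation":[0,0,0],"roll":0,"claw":10},
    {"translation":[0,0,0],"roll":0,"claw":10},
  ],
)

```text
clock: 5.45
ee_pos: [476.1, 74.3, 44.8]
tcp_rot: [-3.141, -0.0, 0.001]
contact_force: [-0.1, 1.0, 0.8]
finger_gap: 0.266
finger_force: 30.0
```

Call:
servo_tool(
  targets=[
    {"translation":[0,0,-20],"roll":0,"claw":10},
    {"translation":[0,0,-30],"roll":0,"claw":10},
    {"translation":[-2,30,0],"roll":0,"claw":10},
    {"translation":[-2,35,0],"roll":0,"claw":10},
    {"translation":[-2,35,0],"roll":0,"claw":10},
  ],
)

```text
clock: 5.95
ee_pos: [469.7, -26.5, 94.8]
tcp_rot: [3.141, -0.0, 0.002]
contact_force: [0.7, -0.3, -0.9]
finger_gap: 0.265
finger_force: 30.0
```

Call:
servo_tool(
  targets=[
    {"translation":[-2,35,0],"roll":0,"claw":10},
    {"translation":[0,29,0],"roll":0,"claw":10},
    {"translation":[0,0,20],"roll":0,"claw":10},
    {"translation":[0,0,20],"roll":0,"claw":10},
    {"translation":[0,0,0],"roll":0,"claw":10},
  ],
)

```text
clock: 6.45
ee_pos: [464.8, -89.5, 51.8]
tcp_rot: [-3.14, 0.007, -0.0]
contact_force: [0.1, -0.0, -1.1]
finger_gap: 0.265
finger_force: 30.0
```

Call:
servo_tool(
  targets=[
    {"translation":[0,0,0],"roll":0,"claw":10},
    {"translation":[0,0,0],"roll":0,"claw":10},
  ],
)

```text
clock: 6.65
ee_pos: [468.7, -89.7, 55.5]
tcp_rot: [3.141, -0.001, 0.001]
contact_force: [-0.2, 0.5, -2.1]
finger_gap: 0.26
finger_force: 30.0
```

Call:
servo_tool(
  targets=[
    {"translation":[0,0,6],"roll":0,"claw":10},
    {"translation":[0,0,5],"roll":0,"claw":10},
    {"translation":[0,0,2],"roll":0,"claw":10},
    {"translation":[0,0,1],"roll":0,"claw":10},
    {"translation":[0,0,0],"roll":0,"claw":10},
  ],
)

```text
clock: 7.15
ee_pos: [468.0, -89.7, 40.8]
tcp_rot: [-3.141, 0.0, 0.001]
contact_force: [-0.1, 0.1, -2.4]
finger_gap: 0.261
finger_force: 30.0
```

Call:
servo_tool(
  targets=[
    {"translation":[0,0,0],"roll":0,"claw":10},
    {"translation":[0,0,0],"roll":0,"claw":10},
  ],
)

```text
clock: 7.35
ee_pos: [468.1, -89.7, 40.8]
tcp_rot: [-3.142, -0.0, 0.001]
contact_force: [-0.0, 0.2, -0.9]
finger_gap: 0.265
finger_force: 30.0
```

Call:
servo_tool(
  targets=[
    {"translation":[0,0,0.5],"roll":0,"claw":10},
    {"translation":[0,0,0],"roll":0,"claw":60},
    {"translation":[0,0,0],"roll":0,"claw":60},
    {"translation":[0,0,0],"roll":0,"claw":60},
    {"translation":[0,0,0],"roll":0,"claw":60},
  ],
)

```text
clock: 7.85
ee_pos: [468.1, -89.8, 40.2]
tcp_rot: [3.142, -0.0, 0.001]
contact_force: [-1.1, -0.3, 0.2]
finger_gap: 0.591
finger_force: 0.0
```

Call:
servo_tool(
  targets=[
    {"translation":[0,0,-20],"roll":0,"claw":60},
    {"translation":[0,0,-40],"roll":0,"claw":60},
    {"translation":[1,-40,-40],"roll":0,"claw":60},
    {"translation":[1,-50,0],"roll":0,"claw":60},
    {"translation":[1,-50,0],"roll":0,"claw":60},
  ],
)

```text
clock: 8.35
ee_pos: [472.4, 46.5, 137.8]
tcp_rot: [-3.141, -0.005, -0.002]
contact_force: [0.6, 0.0, -1.4]
finger_gap: 0.599
finger_force: 0.0
```

Call:
servo_tool(
  targets=[
    {"translation":[1,-50,0],"roll":0,"claw":60},
    {"translation":[1,-50,0],"roll":0,"claw":60},
    {"translation":[0,-50,0],"roll":0,"claw":60},
    {"translation":[0,-40,0],"roll":0,"claw":60},
    {"translation":[0,-22,0],"roll":0,"claw":60},
  ],
)

```text
clock: 8.85
ee_pos: [472.3, 260.8, 135.6]
tcp_rot: [-3.141, -0.001, 0.003]
contact_force: [0.1, -0.4, 0.2]
finger_gap: 0.6
finger_force: 0.0
```

Call:
servo_tool(
  targets=[
    {"translation":[0,0,0],"roll":0,"claw":60},
    {"translation":[0,0,0],"roll":0,"claw":60},
    {"translation":[0,0,0],"roll":0,"claw":60},
  ],
)

```text
clock: 9.15
ee_pos: [472.4, 256.4, 135.3]
tcp_rot: [3.141, 0.001, 0.0]
contact_force: [-0.2, -0.5, -0.3]
finger_gap: 0.602
finger_force: 0.0
```

Run:
```python
from h import *
p,T,s=look('w3.png',['former_round','pad_triangle','jig'],[('triangle',(471,266))])
c=p['image'][0:240,120:440];cv2.imwrite('pics/c3.png',cv2.resize(c,(800,600),interpolation=2)[:,:,::-1])
```

```text
tcp [472.4 256.4 135.3] [3.141e+00 1.000e-03 0.000e+00] t 9.15
former_round 0.97 [474.9 262.4   3. ] [314. 188.]
triangle (array([471.5043 , 265.21707], dtype=float32), [np.float32(116.95533), np.float32(116.420296), np.float32(117.78807)], [[488.5099792480469, 330.1851806640625], [520.0537719726562, 218.11968994140625], [405.94927978515625, 247.34629821777344]])
```

View pics/c3.png

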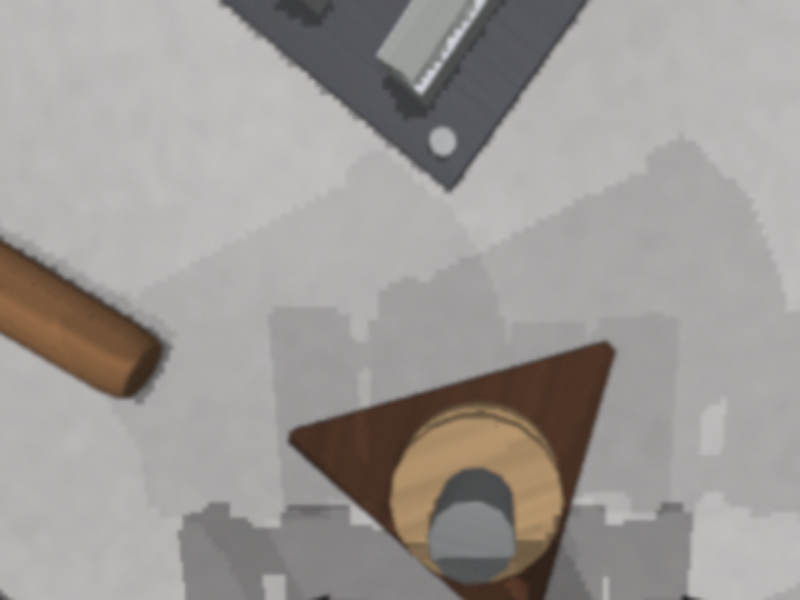

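The round post top is at px (308.8,216.4). The triangular pad fits cleanly, centre (471.5,265.2).

Run:
```python
from h import *
p,T,s=wrist();print(s['ee_pos'],unproj(p,T,308.8,216.4,78).round(1))
```

```text
[472.78256948 256.46370168 135.57393623] [474.4 264.2  78. ]
```

Call:
servo_tool(
  targets=[
    {"translation":[2,-8,0],"roll":0,"claw":60},
    {"translation":[0,0,25],"roll":0,"claw":60},
    {"translation":[0,0,25],"roll":0,"claw":60},
    {"translation":[0,0,20],"roll":0,"claw":60},
    {"translation":[0,0,10],"roll":0,"claw":60},
  ],
)

```text
clock: 9.9
ee_pos: [473.6, 265.3, 53.6]
tcp_rot: [3.14, 0.003, 0.001]
contact_force: [-0.7, -0.4, -0.7]
finger_gap: 0.601
finger_force: 0.0
```

Call:
servo_tool(
  targets=[
    {"translation":[0,0,0],"roll":0,"claw":60},
    {"translation":[0,0,0],"roll":0,"claw":60},
    {"translation":[0,0,0],"roll":0,"claw":60},
  ],
)

```text
clock: 10.2
ee_pos: [475.8, 266.1, 56.9]
tcp_rot: [-3.14, -0.002, 0.001]
contact_force: [-0.1, -0.2, -0.2]
finger_gap: 0.601
finger_force: 0.0
```

Call:
servo_tool(
  targets=[
    {"translation":[-1,2,6],"roll":0,"claw":60},
    {"translation":[0,0,6],"roll":0,"claw":60},
    {"translation":[0,0,0],"roll":0,"claw":60},
    {"translation":[0,0,0],"roll":0,"claw":10},
    {"translation":[0,0,0],"roll":0,"claw":10},
  ],
)

```text
clock: 10.7
ee_pos: [473.7, 263.6, 43.6]
tcp_rot: [-3.142, -0.0, 0.001]
contact_force: [0.1, -0.3, -0.3]
finger_gap: 0.443
finger_force: 0.0
```

Call:
servo_tool(
  targets=[
    {"translation":[0,0,0],"roll":0,"claw":10},
    {"translation":[0,0,0],"roll":0,"claw":10},
    {"translation":[0,0,0],"roll":0,"claw":10},
    {"translation":[0,0,0],"roll":0,"claw":10},
  ],
)

```text
clock: 11.1
ee_pos: [474.0, 264.0, 43.8]
tcp_rot: [-3.141, -0.001, 0.001]
contact_force: [0.5, 1.3, 0.5]
finger_gap: 0.264
finger_force: 30.0
```

Call:
servo_tool(
  targets=[
    {"translation":[0,0,-20],"roll":0,"claw":10},
    {"translation":[0,0,-20],"roll":0,"claw":10},
    {"translation":[0.5,30,0],"roll":0,"claw":10},
    {"translation":[0.5,40,0],"roll":0,"claw":10},
    {"translation":[0.5,40,0],"roll":0,"claw":10},
  ],
)

```text
clock: 11.6
ee_pos: [474.3, 152.4, 83.1]
tcp_rot: [3.141, 0.001, 0.003]
contact_force: [0.2, -0.0, -3.4]
finger_gap: 0.268
finger_force: 30.0
```

Call:
servo_tool(
  targets=[
    {"translation":[0,40,0],"roll":0,"claw":10},
    {"translation":[0,28,0],"roll":0,"claw":10},
    {"translation":[0,12,10],"roll":0,"claw":10},
    {"translation":[0,0,10],"roll":0,"claw":10},
    {"translation":[0,0,0],"roll":0,"claw":10},
  ],
)

```text
clock: 12.1
ee_pos: [473.1, 73.8, 61.2]
tcp_rot: [-3.142, 0.005, 0.0]
contact_force: [-0.4, 0.2, -2.7]
finger_gap: 0.264
finger_force: 30.0
```

Call:
servo_tool(
  targets=[
    {"translation":[0,0,0],"roll":0,"claw":10},
    {"translation":[0,0,0],"roll":0,"claw":10},
  ],
)

```text
clock: 12.3
ee_pos: [475.4, 74.6, 63.4]
tcp_rot: [-3.141, 0.0, 0.002]
contact_force: [-0.5, 0.2, -2.5]
finger_gap: 0.266
finger_force: 30.0
```

Down 19.6, y −1.

Call:
servo_tool(
  targets=[
    {"translation":[0,1,8],"roll":0,"claw":10},
    {"translation":[0,0,7],"roll":0,"claw":10},
    {"translation":[0,0,3],"roll":0,"claw":10},
    {"translation":[0,0,1],"roll":0,"claw":10},
    {"translation":[0,0,0],"roll":0,"claw":10},
  ],
)

```text
clock: 12.8
ee_pos: [475.1, 72.6, 44.3]
tcp_rot: [3.142, 0.0, 0.001]
contact_force: [0.3, -0.1, -2.8]
finger_gap: 0.262
finger_force: 30.0
```

Call:
servo_tool(
  targets=[
    {"translation":[0,0,0],"roll":0,"claw":10},
    {"translation":[0,0,0],"roll":0,"claw":10},
  ],
)

```text
clock: 13.0
ee_pos: [475.6, 72.5, 44.8]
tcp_rot: [-3.142, -0.001, 0.001]
contact_force: [0.5, -0.1, -2.4]
finger_gap: 0.265
finger_force: 30.0
```

Call:
servo_tool(
  targets=[
    {"translation":[0,0,1],"roll":0,"claw":10},
    {"translation":[0,0,0.3],"roll":0,"claw":10},
    {"translation":[0,0,0],"roll":0,"claw":60},
    {"translation":[0,0,0],"roll":0,"claw":60},
    {"translation":[0,0,0],"roll":0,"claw":60},
  ],
)

```text
clock: 13.5
ee_pos: [475.6, 72.6, 43.5]
tcp_rot: [-3.142, -0.001, 0.001]
contact_force: [0.3, -0.4, 0.1]
finger_gap: 0.513
finger_force: 0.0
```

Call:
servo_tool(
  targets=[
    {"translation":[0,0,0],"roll":0,"claw":60},
    {"translation":[0,0,-20],"roll":0,"claw":60},
    {"translation":[0,0,-40],"roll":0,"claw":60},
    {"translation":[0,30,-30],"roll":0,"claw":60},
    {"translation":[5,45,0],"roll":0,"claw":60},
  ],
)

```text
clock: 14.0
ee_pos: [484.0, -1.9, 138.4]
tcp_rot: [-3.142, -0.009, 0.005]
contact_force: [1.4, 0.0, 0.2]
finger_gap: 0.6
finger_force: 0.0
```

Call:
servo_tool(
  targets=[
    {"translation":[35,35,0],"roll":0,"claw":60},
    {"translation":[35,35,0],"roll":0,"claw":60},
    {"translation":[35,30,0],"roll":0,"claw":60},
    {"translation":[25,6,0],"roll":0,"claw":60},
    {"translation":[12,0,0],"roll":0,"claw":60},
  ],
)

```text
clock: 14.5
ee_pos: [624.4, -110.0, 133.1]
tcp_rot: [3.141, -0.001, -0.001]
contact_force: [0.3, 0.2, 0.1]
finger_gap: 0.6
finger_force: 0.0
```

Call:
servo_tool(
  targets=[
    {"translation":[0,0,0],"roll":0,"claw":60},
    {"translation":[0,0,0],"roll":0,"claw":60},
    {"translation":[0,0,0],"roll":0,"claw":60},
  ],
)

```text
clock: 14.8
ee_pos: [621.0, -107.2, 132.9]
tcp_rot: [-3.141, 0.002, 0.002]
contact_force: [-0.1, 0.9, 0.9]
finger_gap: 0.598
finger_force: 0.0
```

Run:
```python
from h import *
p,T,s=look('w4.png',['former_triangle','pad_square','gauge'],[('square',(640,-109))])
c=p['image'][0:240,160:480];cv2.imwrite('pics/c4.png',cv2.resize(c,(800,600),interpolation=2)[:,:,::-1])
```

```text
tcp [ 621.  -107.2  132.9] [-3.141e+00  2.000e-03  2.000e-03] t 14.8
former_triangle 0.84 [ 638.8 -104.4    7. ] [318. 172.]
gauge 0.72 [ 622.8 -252.5   -3.4] [485. 188.]
square ((639.4974975585938, -108.56095886230469), (85.3090591430664, 85.67701721191406), 71.39895629882812)
```

View pics/c4.png

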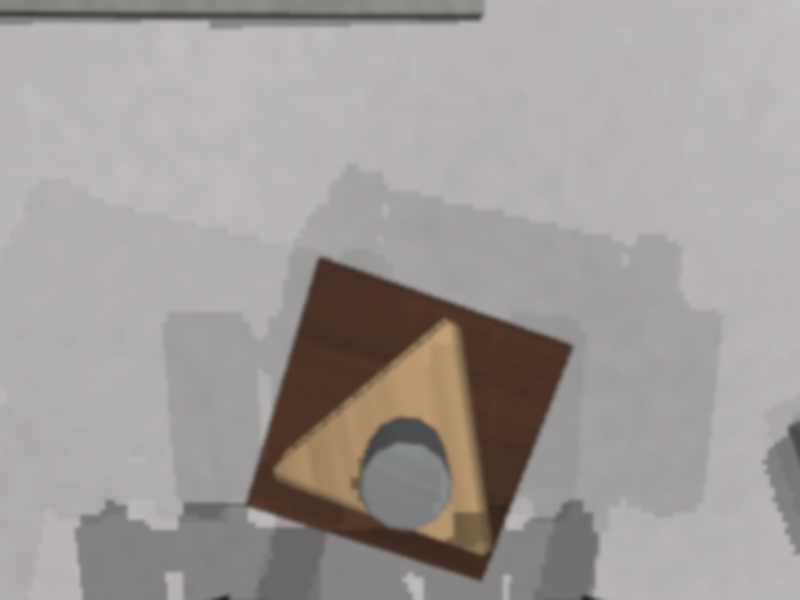

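The triangle former's post top is at px (322,194.4). Its corners point to about −21° in the world and the pad's to −45°, so I'll turn it about −0.42 rad on the way to line them up.

Run:
```python
from h import *
p,T,s=wrist();print(s['ee_pos'],unproj(p,T,322,194.4,78).round(1))
```

```text
[ 621.78406838 -107.7588835   133.47426862] [ 638.9 -108.7   78. ]
```

Call:
servo_tool(
  targets=[
    {"translation":[9,1,0],"roll":0,"claw":60},
    {"translation":[8,0,20],"roll":0,"claw":60},
    {"translation":[0,0,25],"roll":0,"claw":60},
    {"translation":[0,0,20],"roll":0,"claw":60},
    {"translation":[0,0,10],"roll":0,"claw":60},
  ],
)

```text
clock: 15.55
ee_pos: [638.6, -109.1, 56.0]
tcp_rot: [-3.141, 0.003, 0.001]
contact_force: [-0.0, -0.1, -0.9]
finger_gap: 0.599
finger_force: 0.0
```

Call:
servo_tool(
  targets=[
    {"translation":[0,0,0],"roll":0,"claw":60},
    {"translation":[0,0,0],"roll":0,"claw":60},
    {"translation":[0,0,0],"roll":0,"claw":60},
  ],
)

```text
clock: 15.85
ee_pos: [640.7, -109.6, 59.8]
tcp_rot: [3.141, -0.003, 0.001]
contact_force: [0.4, 0.6, 0.0]
finger_gap: 0.601
finger_force: 0.0
```

Call:
servo_tool(
  targets=[
    {"translation":[-1,-1,8],"roll":0,"claw":60},
    {"translation":[0,0,7],"roll":0,"claw":60},
    {"translation":[0,0,0],"roll":0,"claw":60},
    {"translation":[0,0,0],"roll":0,"claw":10},
    {"translation":[0,0,0],"roll":0,"claw":10},
  ],
)

```text
clock: 16.35
ee_pos: [638.5, -108.3, 43.3]
tcp_rot: [3.142, -0.0, 0.001]
contact_force: [-0.3, -0.5, -0.3]
finger_gap: 0.439
finger_force: 0.0
```

Call:
servo_tool(
  targets=[
    {"translation":[0,0,0],"roll":0,"claw":10},
    {"translation":[0,0,0],"roll":0,"claw":10},
    {"translation":[0,0,0],"roll":0,"claw":10},
    {"translation":[0,0,0],"roll":0,"claw":10},
  ],
)

```text
clock: 16.75
ee_pos: [638.7, -108.1, 43.5]
tcp_rot: [-3.141, -0.0, 0.001]
contact_force: [0.0, 1.6, 1.5]
finger_gap: 0.258
finger_force: 30.0
```

Call:
servo_tool(
  targets=[
    {"translation":[0,0,-20],"roll":0,"claw":10},
    {"translation":[0,0,-40],"roll":0,"claw":10},
    {"translation":[-20,0,-35],"roll":0,"claw":10},
    {"translation":[-40,-15,0],"roll":0,"claw":10},
    {"translation":[-35,-30,0],"roll":0,"claw":10},
  ],
)

```text
clock: 17.25
ee_pos: [543.4, -64.6, 139.8]
tcp_rot: [3.14, -0.003, -0.001]
contact_force: [-0.2, 1.2, -1.7]
finger_gap: 0.262
finger_force: 30.0
```

Call:
servo_tool(
  targets=[
    {"translation":[-20,-40,0],"roll":0,"claw":10},
    {"translation":[-10,-45,0],"roll":0,"claw":10},
    {"translation":[-10,-45,0],"roll":0,"claw":10},
    {"translation":[-10,-45,0],"roll":0,"claw":10},
    {"translation":[-10,-45,0],"roll":0,"claw":10},
  ],
)

```text
clock: 17.75
ee_pos: [482.1, 157.9, 138.1]
tcp_rot: [3.141, 0.0, 0.0]
contact_force: [1.1, 0.7, -2.4]
finger_gap: 0.262
finger_force: 30.0
```

Call:
servo_tool(
  targets=[
    {"translation":[-7,-45,0],"roll":0,"claw":10},
    {"translation":[-5,-40,0],"roll":0,"claw":10},
    {"translation":[0,-23,0],"roll":0.14,"claw":10},
    {"translation":[0,0,0],"roll":0.14,"claw":10},
    {"translation":[0,0,10],"roll":0.14,"claw":10},
  ],
)

```text
clock: 18.25
ee_pos: [471.6, 266.0, 129.1]
tcp_rot: [-3.14, -0.002, -0.423]
contact_force: [0.3, -1.2, -2.3]
finger_gap: 0.264
finger_force: 30.0
```

Call:
servo_tool(
  targets=[
    {"translation":[0,0,20],"roll":0,"claw":10},
    {"translation":[0,0,20],"roll":0,"claw":10},
    {"translation":[0,0,15],"roll":0,"claw":10},
    {"translation":[0,0,0],"roll":0,"claw":10},
    {"translation":[0,0,0],"roll":0,"claw":10},
  ],
)

```text
clock: 18.75
ee_pos: [470.9, 264.3, 73.0]
tcp_rot: [3.141, 0.001, -0.419]
contact_force: [0.5, 0.1, -2.4]
finger_gap: 0.261
finger_force: 30.0
```

Call:
servo_tool(
  targets=[
    {"translation":[0,0,0],"roll":0,"claw":10},
  ],
)

```text
clock: 18.85
ee_pos: [472.0, 264.9, 74.2]
tcp_rot: [-3.14, -0.001, -0.419]
contact_force: [0.7, 0.2, -1.7]
finger_gap: 0.264
finger_force: 30.0
```

Call:
servo_tool(
  targets=[
    {"translation":[0,0,10],"roll":0,"claw":10},
    {"translation":[0,0,10],"roll":0,"claw":10},
    {"translation":[0,0,6],"roll":0,"claw":10},
    {"translation":[0,0,2],"roll":0,"claw":10},
    {"translation":[0,0,0],"roll":0,"claw":10},
  ],
)

```text
clock: 19.35
ee_pos: [470.6, 264.3, 44.5]
tcp_rot: [3.14, 0.001, -0.419]
contact_force: [-0.3, -0.3, -1.5]
finger_gap: 0.264
finger_force: 30.0
```

Call:
servo_tool(
  targets=[
    {"translation":[0,0,0],"roll":0,"claw":10},
    {"translation":[0,0,0],"roll":0,"claw":10},
  ],
)

```text
clock: 19.55
ee_pos: [471.4, 264.7, 45.6]
tcp_rot: [-3.141, -0.0, -0.419]
contact_force: [0.4, -0.1, -2.4]
finger_gap: 0.264
finger_force: 30.0
```

Call:
servo_tool(
  targets=[
    {"translation":[0,0,1.5],"roll":0,"claw":10},
    {"translation":[0,0,0.7],"roll":0,"claw":10},
    {"translation":[0,0,0],"roll":0,"claw":10},
    {"translation":[0,0,0],"roll":0,"claw":60},
    {"translation":[0,0,0],"roll":0,"claw":60},
  ],
)

```text
clock: 20.05
ee_pos: [471.4, 264.7, 43.4]
tcp_rot: [-3.141, -0.0, -0.419]
contact_force: [0.9, 0.1, 0.9]
finger_gap: 0.424
finger_force: 0.0
```

Call:
servo_tool(
  targets=[
    {"translation":[0,0,0],"roll":0,"claw":60},
    {"translation":[0,0,0],"roll":0,"claw":60},
    {"translation":[0,0,-20],"roll":0,"claw":60},
    {"translation":[0,0,-40],"roll":0,"claw":60},
    {"translation":[0,0,-20],"roll":-0.14,"claw":60},
  ],
)

```text
clock: 20.55
ee_pos: [472.4, 265.2, 125.7]
tcp_rot: [-3.139, -0.002, -0.277]
contact_force: [0.8, 1.2, 0.3]
finger_gap: 0.6
finger_force: 0.0
```

Call:
servo_tool(
  targets=[
    {"translation":[0,0,0],"roll":-0.14,"claw":60},
    {"translation":[0,0,0],"roll":-0.14,"claw":60},
    {"translation":[0,40,0],"roll":0,"claw":60},
    {"translation":[0,45,0],"roll":0,"claw":60},
    {"translation":[0,45,0],"roll":0,"claw":60},
  ],
)

```text
clock: 21.05
ee_pos: [471.1, 133.6, 123.2]
tcp_rot: [3.142, -0.0, 0.003]
contact_force: [0.5, -0.7, 0.7]
finger_gap: 0.598
finger_force: 0.0
```

Call:
servo_tool(
  targets=[
    {"translation":[0,45,0],"roll":0,"claw":60},
    {"translation":[0,45,0],"roll":0,"claw":60},
    {"translation":[0,45,0],"roll":0,"claw":60},
    {"translation":[0,45,0],"roll":0,"claw":60},
    {"translation":[0,30,0],"roll":0,"claw":60},
  ],
)

```text
clock: 21.55
ee_pos: [471.2, -78.1, 123.3]
tcp_rot: [3.141, -0.001, -0.001]
contact_force: [0.5, 0.2, -0.1]
finger_gap: 0.599
finger_force: 0.0
```

Call:
servo_tool(
  targets=[
    {"translation":[0,10,0],"roll":0,"claw":60},
    {"translation":[0,0,20],"roll":0,"claw":60},
    {"translation":[0,0,0],"roll":0,"claw":60},
    {"translation":[0,0,0],"roll":0,"claw":60},
  ],
)

```text
clock: 21.95
ee_pos: [470.8, -84.7, 102.7]
tcp_rot: [-3.141, 0.002, 0.001]
contact_force: [-0.5, -0.1, 0.8]
finger_gap: 0.601
finger_force: 0.0
```

Call:
servo_tool(
  targets=[
    {"translation":[-3,5,20],"roll":0,"claw":60},
    {"translation":[0,0,20],"roll":0,"claw":60},
    {"translation":[0,0,15],"roll":0,"claw":60},
    {"translation":[0,0,5],"roll":0,"claw":60},
    {"translation":[0,0,0],"roll":0,"claw":60},
  ],
)

```text
clock: 22.45
ee_pos: [468.2, -89.7, 42.9]
tcp_rot: [-3.141, 0.001, 0.002]
contact_force: [0.4, 0.0, 0.1]
finger_gap: 0.602
finger_force: 0.0
```

Call:
servo_tool(
  targets=[
    {"translation":[0,0,0],"roll":0,"claw":60},
    {"translation":[0,0,0],"roll":0,"claw":60},
  ],
)

```text
clock: 22.65
ee_pos: [469.5, -90.5, 44.2]
tcp_rot: [3.141, -0.002, 0.001]
contact_force: [0.6, 0.5, 1.0]
finger_gap: 0.605
finger_force: 0.0
```

Call:
servo_tool(
  targets=[
    {"translation":[-1,-1,3.5],"roll":0,"claw":60},
    {"translation":[0,0,0],"roll":0,"claw":60},
    {"translation":[0,0,0],"roll":0,"claw":10},
    {"translation":[0,0,0],"roll":0,"claw":10},
    {"translation":[0,0,0],"roll":0,"claw":10},
  ],
)

```text
clock: 23.15
ee_pos: [467.5, -89.5, 39.6]
tcp_rot: [-3.142, -0.0, 0.001]
contact_force: [0.3, 0.5, -0.7]
finger_gap: 0.349
finger_force: 0.0
```

Call:
servo_tool(
  targets=[
    {"translation":[0,0,0],"roll":0,"claw":10},
    {"translation":[0,0,0],"roll":0,"claw":10},
    {"translation":[0,0,0],"roll":0,"claw":10},
  ],
)

```text
clock: 23.45
ee_pos: [467.5, -89.5, 39.6]
tcp_rot: [3.141, -0.0, 0.001]
contact_force: [0.2, -0.3, -0.3]
finger_gap: 0.261
finger_force: 30.0
```

Call:
servo_tool(
  targets=[
    {"translation":[0,0,-20],"roll":0,"claw":10},
    {"translation":[0,0,-30],"roll":0,"claw":10},
    {"translation":[25,4,0],"roll":0,"claw":10},
    {"translation":[35,4,0],"roll":0,"claw":10},
    {"translation":[35,4,0],"roll":0,"claw":10},
  ],
)

```text
clock: 23.95
ee_pos: [563.1, -101.4, 89.6]
tcp_rot: [-3.141, 0.0, 0.001]
contact_force: [0.0, 0.0, -2.3]
finger_gap: 0.263
finger_force: 30.0
```

Call:
servo_tool(
  targets=[
    {"translation":[35,4,0],"roll":0,"claw":10},
    {"translation":[25,3,0],"roll":0,"claw":10},
    {"translation":[15,0,10],"roll":0,"claw":10},
    {"translation":[0,0,10],"roll":0,"claw":10},
    {"translation":[0,0,0],"roll":0,"claw":10},
  ],
)

```text
clock: 24.45
ee_pos: [634.9, -107.7, 66.6]
tcp_rot: [-3.14, 0.006, 0.001]
contact_force: [-1.2, 0.1, -2.7]
finger_gap: 0.262
finger_force: 30.0
```

Call:
servo_tool(
  targets=[
    {"translation":[0,0,0],"roll":0,"claw":10},
    {"translation":[0,0,0],"roll":0,"claw":10},
  ],
)

```text
clock: 24.65
ee_pos: [636.5, -108.2, 69.6]
tcp_rot: [-3.141, 0.001, 0.001]
contact_force: [0.4, -0.2, -1.7]
finger_gap: 0.26
finger_force: 30.0
```

Need +2.5, −1, down 26.

Call:
servo_tool(
  targets=[
    {"translation":[2.5,1,8],"roll":0,"claw":10},
    {"translation":[0,0,8],"roll":0,"claw":10},
    {"translation":[0,0,5],"roll":0,"claw":10},
    {"translation":[0,0,2],"roll":0,"claw":10},
    {"translation":[0,0,0],"roll":0,"claw":10},
  ],
)

```text
clock: 25.15
ee_pos: [639.4, -109.2, 45.8]
tcp_rot: [-3.141, 0.001, 0.001]
contact_force: [0.0, 0.2, -2.0]
finger_gap: 0.257
finger_force: 30.0
```

Call:
servo_tool(
  targets=[
    {"translation":[0,0,0],"roll":0,"claw":10},
    {"translation":[0,0,0],"roll":0,"claw":10},
  ],
)

```text
clock: 25.35
ee_pos: [640.2, -109.4, 46.9]
tcp_rot: [3.141, -0.001, 0.001]
contact_force: [-0.1, -0.1, -2.5]
finger_gap: 0.262
finger_force: 30.0
```

Call:
servo_tool(
  targets=[
    {"translation":[-1,0,2],"roll":0,"claw":10},
    {"translation":[0,0,1.5],"roll":0,"claw":10},
    {"translation":[0,0,0],"roll":0,"claw":10},
    {"translation":[0,0,0],"roll":0,"claw":60},
    {"translation":[0,0,0],"roll":0,"claw":60},
  ],
)

```text
clock: 25.85
ee_pos: [639.3, -109.4, 43.3]
tcp_rot: [3.141, -0.001, 0.001]
contact_force: [0.2, -0.3, -0.2]
finger_gap: 0.422
finger_force: 0.0
```

Call:
servo_tool(
  targets=[
    {"translation":[0,0,0],"roll":0,"claw":60},
    {"translation":[0,0,0],"roll":0,"claw":60},
    {"translation":[0,0,-20],"roll":0,"claw":60},
    {"translation":[0,0,-40],"roll":0,"claw":60},
    {"translation":[0,30,-40],"roll":0,"claw":60},
  ],
)

```text
clock: 26.35
ee_pos: [637.9, -136.6, 142.6]
tcp_rot: [-3.139, 0.003, 0.004]
contact_force: [0.6, -0.4, 0.7]
finger_gap: 0.6
finger_force: 0.0
```

Call:
servo_tool(
  targets=[
    {"translation":[-10,45,0],"roll":0,"claw":60},
    {"translation":[-15,45,0],"roll":0,"claw":60},
    {"translation":[-10,25,0],"roll":0,"claw":60},
    {"translation":[0,0,0],"roll":0,"claw":60},
    {"translation":[0,0,0],"roll":0,"claw":60},
  ],
)

```text
clock: 26.85
ee_pos: [603.8, -254.7, 142.9]
tcp_rot: [-3.141, -0.0, -0.001]
contact_force: [0.0, 0.2, 0.1]
finger_gap: 0.595
finger_force: 0.0
```

Run:
```python
from h import *
look('x.png',[])
p,T,s=look('w5.png',['gauge'])
c=p['image'][60:240,200:440];cv2.imwrite('pics/c5.png',cv2.resize(c,(800,600),interpolation=2)[:,:,::-1])
```

```text
tcp [ 603.8 -254.7  142.9] [-3.141e+00 -0.000e+00 -1.000e-03] t 26.85
tcp [ 604.1 -253.9  142.9] [-3.141  0.     0.   ] t 26.9
gauge 0.67 [ 623.5 -253.1   -2.2] [320. 167.]
```

View pics/c5.png

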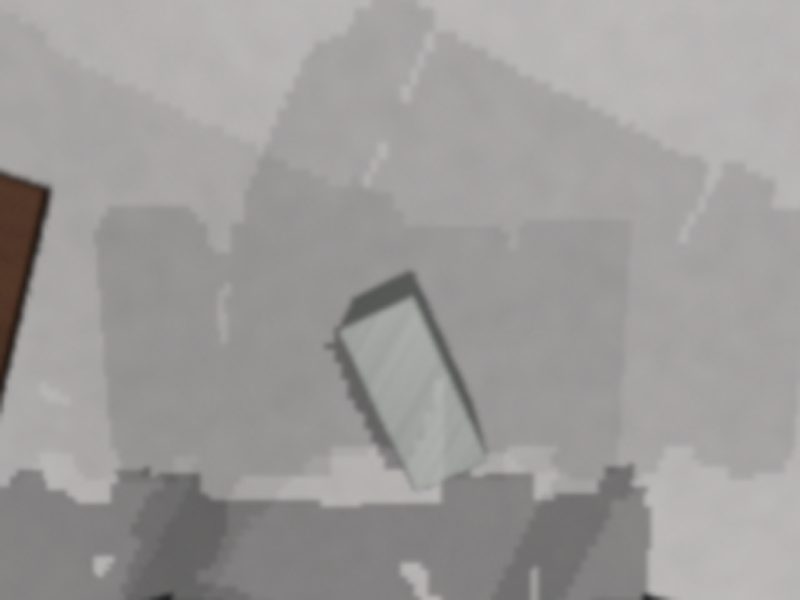

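Gauge top-face corners in the crop are (340,328), (413,294), (487,455) and (418,490), i.e. px (302,158), (324,148), (346,197) and (325,207).

Run:
```python
from h import *
p,T,s=wrist();print(s['ee_pos'],s['tcp_rot'][2])
Q=np.array([unproj(p,T,200+a*.3,60+b*.3,60)[:2] for a,b in [(340,328),(413,294),(487,455),(418,490)]])
print(Q.round(1),Q.mean(0).round(1)); d=(Q[0]+Q[1]-Q[2]-Q[3])/2; print(np.linalg.norm(d),np.arctan2(d[1],d[0]),np.linalg.norm((Q[0]+Q[3]-Q[1]-Q[2])/2))
```

```text
[ 604.41987169 -253.11333858  142.87456141] 0.001971613957526319
[[ 640.5 -239.9]
 [ 647.6 -255.2]
 [ 612.8 -271.5]
 [ 604.8 -256.5]] [ 626.4 -255.8]
38.88399570179369 0.43662551802721417 16.96917200635027
```

Call:
servo_tool(
  targets=[
    {"translation":[11,2,0],"roll":-0.146,"claw":60},
    {"translation":[11,0,0],"roll":-0.146,"claw":60},
    {"translation":[0,0,20],"roll":-0.145,"claw":60},
    {"translation":[0,0,20],"roll":0,"claw":60},
    {"translation":[0,0,0],"roll":0,"claw":60},
  ],
)

```text
clock: 27.55
ee_pos: [624.1, -252.3, 99.5]
tcp_rot: [-3.137, 0.004, 0.439]
contact_force: [-0.9, -0.2, -0.2]
finger_gap: 0.601
finger_force: 0.0
```

Call:
servo_tool(
  targets=[
    {"translation":[0,0,0],"roll":0,"claw":60},
    {"translation":[0,0,0],"roll":0,"claw":60},
  ],
)

```text
clock: 27.75
ee_pos: [626.9, -254.5, 104.3]
tcp_rot: [3.14, -0.001, 0.438]
contact_force: [-1.3, 0.2, 0.1]
finger_gap: 0.598
finger_force: 0.0
```

Call:
servo_tool(
  targets=[
    {"translation":[-1.5,1,20],"roll":0,"claw":60},
    {"translation":[0,0,20],"roll":0,"claw":60},
    {"translation":[0,0,15],"roll":0,"claw":60},
    {"translation":[0,0,10],"roll":0,"claw":60},
    {"translation":[0,0,5],"roll":0,"claw":60},
  ],
)

```text
clock: 28.25
ee_pos: [624.7, -256.1, 32.3]
tcp_rot: [-3.141, 0.001, 0.438]
contact_force: [0.4, 0.1, 0.2]
finger_gap: 0.599
finger_force: 0.0
```

Call:
servo_tool(
  targets=[
    {"translation":[0,0,0],"roll":0,"claw":60},
    {"translation":[0,0,0],"roll":0,"claw":60},
    {"translation":[0,0,0],"roll":0,"claw":60},
  ],
)

```text
clock: 28.55
ee_pos: [625.8, -256.6, 34.1]
tcp_rot: [3.14, -0.001, 0.438]
contact_force: [-0.5, 0.3, -0.0]
finger_gap: 0.6
finger_force: 0.0
```

Call:
servo_tool(
  targets=[
    {"translation":[0,0,0.5],"roll":0,"claw":5},
    {"translation":[0,0,0],"roll":0,"claw":5},
    {"translation":[0,0,0],"roll":0,"claw":5},
    {"translation":[0,0,0],"roll":0,"claw":5},
    {"translation":[0,0,0],"roll":0,"claw":5},
  ],
)

```text
clock: 29.05
ee_pos: [625.0, -256.3, 32.6]
tcp_rot: [3.142, -0.0, 0.438]
contact_force: [0.2, 0.7, -0.4]
finger_gap: 0.204
finger_force: 30.0
```

Call:
servo_tool(
  targets=[
    {"translation":[0,0,0],"roll":0,"claw":5},
    {"translation":[0,0,0],"roll":0,"claw":5},
  ],
)

```text
clock: 29.25
ee_pos: [625.0, -256.3, 32.6]
tcp_rot: [-3.142, 0.0, 0.438]
contact_force: [-0.7, -0.1, 0.3]
finger_gap: 0.2
finger_force: 30.0
```

Call:
servo_tool(
  targets=[
    {"translation":[0,0,-15],"roll":0,"claw":5},
    {"translation":[0,0,-30],"roll":0,"claw":5},
    {"translation":[0,0,-40],"roll":-0.14,"claw":5},
    {"translation":[0,0,-30],"roll":-0.14,"claw":5},
    {"translation":[0,0,0],"roll":-0.14,"claw":5},
  ],
)

```text
clock: 29.75
ee_pos: [628.8, -258.0, 155.5]
tcp_rot: [3.13, -0.003, 0.864]
contact_force: [1.6, 0.3, 0.3]
finger_gap: 0.201
finger_force: 30.0
```

Run:
```python
from h import *
s=arm.state();print(s['joints'].round(3),s['tcp_rot'])
```

```text
[-0.426  0.324  1.685  0.     1.121  0.281] [ 3.13037082 -0.00326954  0.86360419]
```

Call:
servo_tool(
  targets=[
    {"translation":[0,0,0],"roll":-0.14,"claw":5},
    {"translation":[0,0,0],"roll":-0.14,"claw":5},
    {"translation":[0,0,0],"roll":-0.14,"claw":5},
    {"translation":[0,0,0],"roll":-0.14,"claw":5},
    {"translation":[0,0,0],"roll":-0.14,"claw":5},
  ],
)

```text
clock: 30.25
ee_pos: [625.0, -256.3, 148.6]
tcp_rot: [3.141, 0.0, 1.564]
contact_force: [1.5, 0.1, -1.5]
finger_gap: 0.203
finger_force: 30.0
```

Call:
servo_tool(
  targets=[
    {"translation":[0,0,0],"roll":-0.14,"claw":5},
    {"translation":[0,0,0],"roll":-0.14,"claw":5},
    {"translation":[0,0,0],"roll":-0.14,"claw":5},
    {"translation":[0,0,0],"roll":-0.14,"claw":5},
    {"translation":[0,0,0],"roll":-0.14,"claw":5},
  ],
)

```text
clock: 30.75
ee_pos: [625.0, -256.3, 148.6]
tcp_rot: [3.141, 0.001, 2.264]
contact_force: [0.7, -0.1, -0.9]
finger_gap: 0.199
finger_force: 30.0
```

Call:
servo_tool(
  targets=[
    {"translation":[0,0,0],"roll":-0.14,"claw":5},
    {"translation":[0,0,0],"roll":-0.09,"claw":5},
    {"translation":[0,0,0],"roll":0,"claw":5},
  ],
)

```text
clock: 31.05
ee_pos: [625.1, -256.3, 148.5]
tcp_rot: [3.141, 0.001, 2.488]
contact_force: [-0.3, 0.4, -1.6]
finger_gap: 0.199
finger_force: 30.0
```

Call:
servo_tool(
  targets=[
    {"translation":[20,14,0],"roll":0,"claw":5},
    {"translation":[34,24,0],"roll":0,"claw":5},
    {"translation":[34,24,0],"roll":0,"claw":5},
    {"translation":[34,24,0],"roll":0,"claw":5},
    {"translation":[34,24,0],"roll":0,"claw":5},
  ],
)

```text
clock: 31.55
ee_pos: [567.5, -72.7, 148.2]
tcp_rot: [3.141, 0.001, 2.485]
contact_force: [0.7, -0.1, -1.0]
finger_gap: 0.201
finger_force: 30.0
```

Call:
servo_tool(
  targets=[
    {"translation":[34,24,0],"roll":0,"claw":5},
    {"translation":[20,14,0],"roll":0,"claw":5},
    {"translation":[24,30,0],"roll":0,"claw":5},
    {"translation":[26,34,0],"roll":0,"claw":5},
    {"translation":[26,34,0],"roll":0,"claw":5},
  ],
)

```text
clock: 32.05
ee_pos: [547.5, 114.4, 148.6]
tcp_rot: [3.141, 0.001, 2.485]
contact_force: [0.8, -0.1, 0.1]
finger_gap: 0.203
finger_force: 30.0
```

Call:
servo_tool(
  targets=[
    {"translation":[26,34,0],"roll":0,"claw":5},
    {"translation":[-5,39,0],"roll":0,"claw":5},
    {"translation":[-5,39,0],"roll":0,"claw":5},
    {"translation":[-5,39,0],"roll":0,"claw":5},
    {"translation":[-5,30,0],"roll":0,"claw":5},
  ],
)

```text
clock: 32.55
ee_pos: [654.2, 262.4, 148.3]
tcp_rot: [3.14, 0.001, 2.486]
contact_force: [0.3, -0.4, -0.5]
finger_gap: 0.204
finger_force: 30.0
```

Call:
servo_tool(
  targets=[
    {"translation":[0,0,0],"roll":0,"claw":5},
    {"translation":[0,0,0],"roll":0,"claw":5},
    {"translation":[0,0,0],"roll":0,"claw":5},
    {"translation":[0,0,0],"roll":0,"claw":5},
  ],
)

```text
clock: 32.95
ee_pos: [652.1, 259.3, 147.7]
tcp_rot: [-3.141, -0.0, 2.487]
contact_force: [-0.2, -0.4, -0.8]
finger_gap: 0.203
finger_force: 30.0
```

Run:
```python
from h import *
p,T,s=look('w6.png',['jig','gauge'])
c=p['image'][0:300,120:520];cv2.imwrite('pics/c6.png',cv2.resize(c,(800,600),interpolation=2)[:,:,::-1])
```

```text
tcp [652.1 259.3 147.7] [-3.141 -0.     2.487] t 32.95
jig 0.59 [628.4 285.5  -1. ] [330. 150.]
gauge 0.58 [650.6 265.6 111.9] [331. 224.]
```

View pics/c6.png

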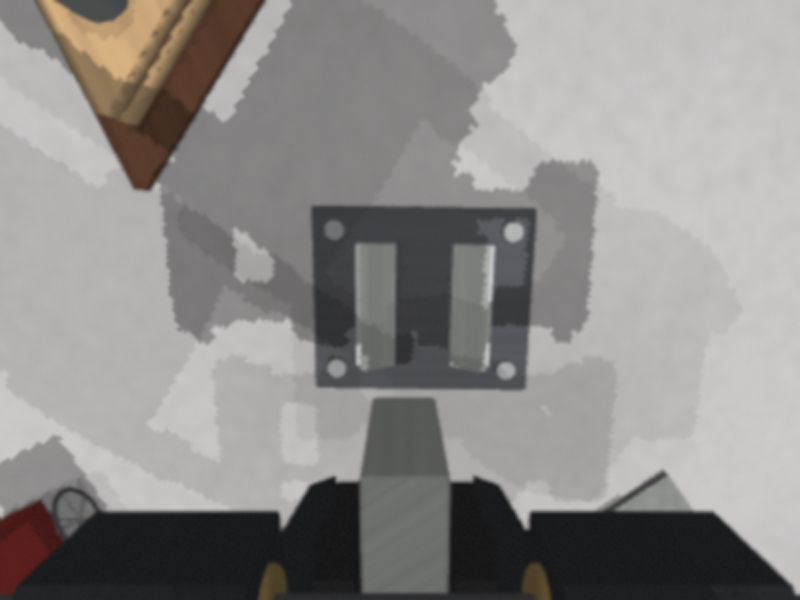

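The jig base corners are at crop (312,206), (536,209), (525,388) and (317,387), with the gap running up the picture. The held gauge's lower front edge is at crop (373,399) to (437,399), aligned with the gap direction to about a degree.

Run:
```python
from h import *
p,T,s=wrist();W=np.eye(4);e=s['ee_pos'];print(e,s['tcp_rot'][2])
f=lambda a,b,z:unproj(p,T,120+a/2,b/2,z)[:2]
y=s['tcp_rot'][2];R=np.array([[np.cos(y),np.sin(y)],[np.sin(y),-np.cos(y)]])  # cols? rows: tool x, tool y
Q=np.array([f(*c,6) for c in [(312,206),(536,209),(525,388),(317,387)]])
S=np.array([f(*c,6) for c in [(334,230),(514,232),(506,371),(337,368)]])
for q in (Q,S):
    d=(q[0]+q[1]-q[2]-q[3])/2;l=(q[0]+q[3]-q[1]-q[2])/2
    print('c',q.mean(0).round(1),'len',np.linalg.norm(d).round(1),np.linalg.norm(l).round(1),'yaw',np.arctan2(d[1],d[0]).round(3),np.arctan2(-l[0],l[1]).round(3),'tool rel',(R@(q.mean(0)-e[:2])).round(1))
C=[f(*c,35) for c in [(396,243),(452,243),(450,366),(397,366)]];print('gap top inner edges tool rel',[(R@(c-e[:2])).round(1) for c in C])
g=np.array([f(*c,e[2]-32.6) for c in [(373,399),(437,399)]]);print('gauge edge rel',[(R@(c-e[:2])).round(1) for c in g])
```

```text
[652.50910459 259.57958844 147.89374651] 2.48685712665963
c [628.7 286.8] len 78.5 94.7 yaw 2.478 2.478 tool rel [35.5  7.1]
c [629.2 286.6] len 60.5 76.6 yaw 2.477 2.472 tool rel [34.9  7.2]
gap top inner edges tool rel [array([61.2, -4.1]), array([61.2, 17.5]), array([12.7, 17.7]), array([12.7, -3.8])]
gauge edge rel [array([20.9, -9.8]), array([20.9,  8.4])]
```

Call:
servo_tool(
  targets=[
    {"translation":[10,2,0],"roll":0.01,"claw":5},
    {"translation":[15,3.5,0],"roll":0,"claw":5},
    {"translation":[10,2,10],"roll":0,"claw":5},
    {"translation":[0,0,25],"roll":0,"claw":5},
    {"translation":[0,0,20],"roll":0,"claw":5},
  ],
)

```text
clock: 33.65
ee_pos: [628.5, 289.0, 91.3]
tcp_rot: [-3.141, -0.0, 2.48]
contact_force: [0.2, 0.6, -2.1]
finger_gap: 0.196
finger_force: 30.0
```

Call:
servo_tool(
  targets=[
    {"translation":[0,0,5],"roll":0,"claw":5},
    {"translation":[0,0,0],"roll":0,"claw":5},
    {"translation":[0,0,0],"roll":0,"claw":5},
    {"translation":[0,0,0],"roll":0,"claw":5},
  ],
)

```text
clock: 34.05
ee_pos: [630.8, 288.2, 89.1]
tcp_rot: [3.139, 0.001, 2.478]
contact_force: [0.0, 0.0, -1.0]
finger_gap: 0.206
finger_force: 30.0
```

Call:
servo_tool(
  targets=[
    {"translation":[0,-2,5],"roll":0,"claw":5},
    {"translation":[0,0,8],"roll":0,"claw":5},
    {"translation":[0,0,5],"roll":0,"claw":5},
    {"translation":[0,0,0],"roll":0,"claw":5},
    {"translation":[0,0,0],"roll":0,"claw":5},
  ],
)

```text
clock: 34.55
ee_pos: [628.4, 285.9, 69.0]
tcp_rot: [-3.141, -0.001, 2.478]
contact_force: [0.4, 0.6, -0.8]
finger_gap: 0.201
finger_force: 30.0
```

Call:
servo_tool(
  targets=[
    {"translation":[0,0,0],"roll":0,"claw":5},
  ],
)

```text
clock: 34.65
ee_pos: [628.8, 286.1, 69.6]
tcp_rot: [3.141, 0.0, 2.478]
contact_force: [-0.1, -0.5, -0.7]
finger_gap: 0.198
finger_force: 30.0
```

Run:
```python
from h import *
p,T,s=look('w7.png',['jig'])
c=p['image'][100:300,190:450];cv2.imwrite('pics/c7.png',cv2.resize(c,(780,600),interpolation=2)[:,:,::-1])
```

```text
tcp [628.8 286.1  69.6] [3.141 0.    2.478] t 34.65
```

View pics/c7.png

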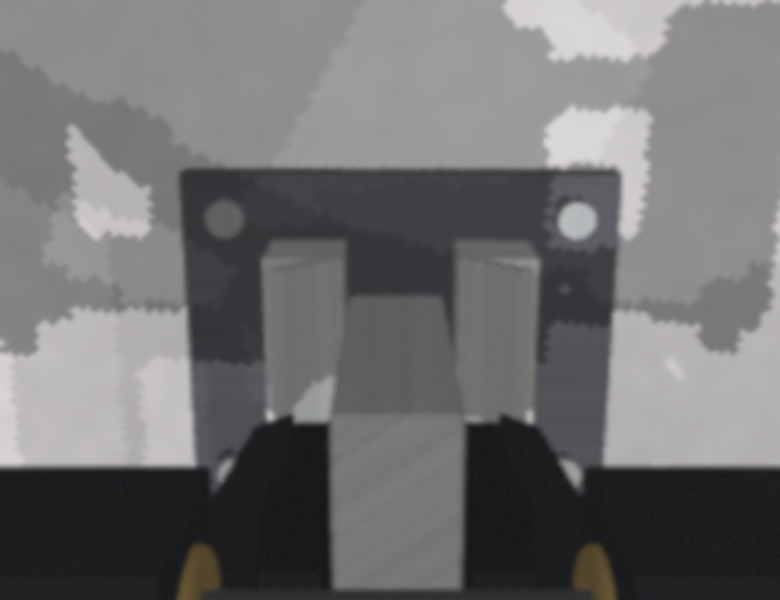

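The gauge is nearly centred over the gap: its edge is at col 395 against the gap centre at 400, about 1 mm off. I'll nudge +1 in x and y, then lower.

Call:
servo_tool(
  targets=[
    {"translation":[1,1,3],"roll":0,"claw":5},
    {"translation":[0,0,6],"roll":0,"claw":5},
    {"translation":[0,0,6],"roll":0,"claw":5},
    {"translation":[0,0,5],"roll":0,"claw":5},
    {"translation":[0,0,3],"roll":0,"claw":5},
  ],
)

```text
clock: 35.25
ee_pos: [627.9, 287.3, 45.4]
tcp_rot: [-3.14, -0.001, 2.478]
contact_force: [-0.3, 0.0, -1.3]
finger_gap: 0.201
finger_force: 30.0
```

Call:
servo_tool(
  targets=[
    {"translation":[0,0,0],"roll":0,"claw":5},
    {"translation":[0,0,0],"roll":0,"claw":5},
  ],
)

```text
clock: 35.45
ee_pos: [628.5, 287.5, 46.4]
tcp_rot: [-3.141, -0.0, 2.478]
contact_force: [-0.3, 1.3, -0.2]
finger_gap: 0.203
finger_force: 30.0
```

No contact inside the gap, so down to the base.

Call:
servo_tool(
  targets=[
    {"translation":[0,0,3],"roll":0,"claw":5},
    {"translation":[0,0,2.5],"roll":0,"claw":5},
    {"translation":[0,0,1.5],"roll":0,"claw":5},
    {"translation":[0,0,0.8],"roll":0,"claw":5},
    {"translation":[0,0,0],"roll":0,"claw":5},
  ],
)

```text
clock: 35.95
ee_pos: [628.5, 287.5, 38.7]
tcp_rot: [-3.142, -0.0, 2.478]
contact_force: [-0.4, -0.4, 0.3]
finger_gap: 0.205
finger_force: 30.0
```

Call:
servo_tool(
  targets=[
    {"translation":[0,0,0],"roll":0,"claw":5},
    {"translation":[0,0,0],"roll":0,"claw":5},
  ],
)

```text
clock: 36.15
ee_pos: [628.5, 287.5, 38.8]
tcp_rot: [3.141, 0.0, 2.478]
contact_force: [0.2, 1.0, -0.6]
finger_gap: 0.198
finger_force: 30.0
```

Call:
servo_tool(
  targets=[
    {"translation":[0,0,0.6],"roll":0,"claw":5},
    {"translation":[0,0,0],"roll":0,"claw":5},
    {"translation":[0,0,0],"roll":0,"claw":5},
  ],
)

```text
clock: 36.45
ee_pos: [628.6, 287.6, 38.6]
tcp_rot: [3.141, 0.0, 2.478]
contact_force: [-1.6, -0.3, 2.2]
finger_gap: 0.203
finger_force: 30.0
```

Call:
servo_tool(
  targets=[
    {"translation":[0,0,0],"roll":0,"claw":40},
    {"translation":[0,0,0],"roll":0,"claw":40},
    {"translation":[0,0,0],"roll":0,"claw":40},
    {"translation":[0,0,0],"roll":0,"claw":40},
    {"translation":[0,0,-15],"roll":0,"claw":40},
  ],
)

```text
clock: 36.95
ee_pos: [626.4, 286.6, 50.9]
tcp_rot: [-3.137, -0.003, 2.478]
contact_force: [-0.6, -0.9, -0.4]
finger_gap: 0.4
finger_force: 0.0
```

Call:
servo_tool(
  targets=[
    {"translation":[0,0,-30],"roll":0,"claw":40},
    {"translation":[0,0,-50],"roll":0,"claw":40},
    {"translation":[-20,0,-30],"roll":0,"claw":40},
    {"translation":[-20,0,0],"roll":0,"claw":40},
    {"translation":[0,0,0],"roll":0,"claw":40},
  ],
)

```text
clock: 37.45
ee_pos: [662.8, 261.6, 165.9]
tcp_rot: [3.138, 0.003, 2.476]
contact_force: [-1.0, 0.0, -1.0]
finger_gap: 0.403
finger_force: 0.0
```

Call:
servo_tool(
  targets=[
    {"translation":[0,0,0],"roll":0,"claw":40},
    {"translation":[0,0,0],"roll":0,"claw":40},
  ],
)

```text
clock: 37.65
ee_pos: [658.4, 262.7, 161.1]
tcp_rot: [-3.139, -0.002, 2.478]
contact_force: [0.2, -0.1, -0.4]
finger_gap: 0.401
finger_force: 0.0
```

Run:
```python
from h import *
p,T,s=look('w8.png',['jig','gauge'])
a=cv2.resize(p['image'][30:210,220:420],(400,360),interpolation=2)
p=viewer.camera('scene');b=cv2.resize(p['image'][150:350,160:460],(540,360),interpolation=2)
T=np.array(p['T'])
for k in N:
    for d in viewer.place_of(p,k)[:1]: print(k,round(d['conf'],2),w(T,d['location']).round(0))
cv2.imwrite('pics/c8.png',cv2.resize(np.hstack([a,b]),(798,305))[:,:,::-1]); np.save('T8.npy',0)
```

```text
tcp [658.4 262.7 161.1] [-3.139e+00 -2.000e-03  2.478e+00] t 37.65
jig 0.58 [625.4 284.9  -1.1] [321. 144.]
gauge 0.55 [628.8 287.2   5. ] [325. 146.]
former_round 0.52 [477.  74.   2.]
former_square 0.94 [ 641. -105.    5.]
former_triangle 0.77 [468. 267.   9.]
pad_round 0.71 [480.  79.   1.]
pad_square 0.64 [ 644. -105.   -1.]
pad_triangle 0.73 [467. 266.   5.]
plate 0.95 [468. -85.  -2.]
gauge 0.56 [625. 290.   2.]
jig 0.91 [631. 286.   3.]
rickshaw 0.91 [635.  72.   3.]
```

View pics/c8.png

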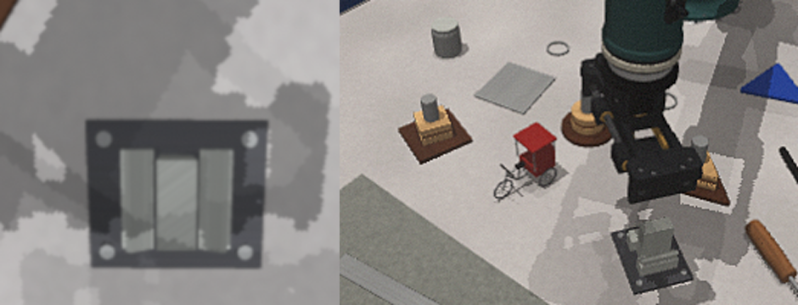

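Run:
```python
from h import *
p,T,s=wrist();e=s['ee_pos'];y=s['tcp_rot'][2];print(e)
R=np.array([[np.cos(y),np.sin(y)],[np.sin(y),-np.cos(y)]])
f=lambda L,z:np.mean([R@(unproj(p,T,220+a/1.698,30+b/1.698,z)[:2]-e[:2]) for a,b in L],0).round(1)
print('base',f([(86,121),(267,121),(262,268),(92,268)],6),'screws',f([(103,139),(250,139),(245,252),(107,252)],6),'cheeks',f([(121,149),(231,149),(231,249),(123,249)],35),'gauge',f([(157,157),(198,158),(196,249),(157,249)],66))
```

```text
[660.0340474  262.87545944 163.2690588 ]
base [37.6  0.9] screws [37.6  0.7] cheeks [39.2  0.6] gauge [40.9  0.7]
```

Run:
```python
from h import *
s=arm.state();print(s['clock'],abs(s['qvel']).max());print(arm.sign_off())
```

```text
38.4 0.0015228677986300512
the job is handed in; nothing more can be done
None
```

I handed the job in at 38.4 s: each former is on its own pad, the gauge block is upright and seated midway in the jig, and the rickshaw was not touched. The last pictures agree with this to within a few millimetres, but the sign-off returned no verdict.

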